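# Level the circuit-board cradle and bolt it

## Robot

A 6-joint arm with a two-finger parallel gripper is mounted at the origin on the work surface. World frame = base frame: x ahead of the robot, y to its left, z up, the work surface at z = 0. Lengths are in mm, angles in degrees, forces in N, time in s.
With the tool pointing down it reaches from about 350 to 850 mm from the base axis. Payload 8.1 kg.
Tool frame: the origin (TCP) lies midway between the tips of the shut fingers; the grasp point (between the pads) lies 19 mm behind it; z points along the fingers, y is the line along which they close (so a half turn about z gives the same grasp; the last joint's range is limited). The gripper opens to 85 mm and grips with 20 to 120 N. Pads are 22 mm wide; open, the fingers measure 114 mm over their backs; the gripper's body (76 mm by 85 mm) begins 54 mm behind the grasp point. The pads swing forward as they close: fully open they stand 13 mm farther back than shut.
Start: joints at [59.908, 7.471, 85.268, -0, 87.261, -4.893], TCP at [255.435, 542.916, 231.292] pointing down, gripper open.
Joint ranges: [-169.43, 169.43], [-51.17, 129.36], [1.28, 143.12], [-76.62, 256.62], [0, 156.53], [-152.29, 152.29]. Speed limits (degrees/s): [136.94, 136.94, 159.86, 180, 180, 180].

## Interface

Orientations are given as [roll, pitch, yaw] about the fixed x, y, z axes, in that order (R = Rz(yaw) Ry(pitch) Rx(roll)).
In Python, from bench import r gives the robot as it stands. The module is installed in compiled form; this text tells all that it offers.
- The arm moves only by the tool jog_arm, never from a script. Its argument "rows" is a list of rows, each a list of 2 entries, a list of its own where there are three numbers: the shift along the tool's x, y, z in mm, then the turn, a rotation vector about the tool's x, y, z in rad. A call has 1 to 10 rows; each row is the pose to reach, as a shift and turn from the pose commanded when the call began, along the tool's axes at that moment; what a row does not reach only later rows make up. A row lasts 1/10 s, in which the tool goes at most 50 mm and 8.59 degrees, less where a joint would pass 70% of its speed; a pose out of reach is approached as far as the arm can. A call with a gripper value outside its range is refused whole. "grip" is the finger opening in mm, from 0 to 85.4, set as the call begins (left out, the last holds). The fingers move at their own pace and stop on an object; "force" is the grip in N (left out, the last holds). Time passes only in rows, so rows that repeat a pose let the fingers close. It gives the time, the measured TCP pose, the force, the opening and the grip force at its end, in the units of the state.
- r.sense(): the state, without advancing time (a new reading comes with each control period).
- r.snapshot(name): name is "scene" or "side" or "wrist"; returns (picture, depth): 480x640x3 uint8, blue, green, red; 480x640 float32, mm along the optical axis (not along the pixel's ray), 0 where there is no reading.
- r.camera_params(name): a dict with "fx", "fy", "cx", "cy" (pixels), "pose" (4x4, takes a point from camera to world coordinates); the wrist camera has in their place "tool_from_camera" (4x4, takes a point from camera to tool coordinates, whose origin is the TCP and whose axes are the flange's). Camera axes: x right, y down, z forward; pixel columns grow to the right and rows downward; lengths in mm; the calibration is good to about 2 mm. The wrist camera is an equidistant fisheye: a pixel r from the principal point sees the ray r / f radians off the axis. A picture is of the moment at which its call begins: read the wrist's pose just before it. camera_params takes no time and is no camera call.
- r.hand_in(): hands the job in; it is judged then, once.
The state is a dict: "time": time; "joint_pos": joint angles; "qd": joint speeds; "joint_efforts": joint torques, N m; "tool_pos": TCP position; "tcp_rot": TCP orientation; "ft_force": force on the tool from outside, world axes, zero at the start; "wrist_torque": the same for the moment, N m; "finger_gap": finger opening in mm; "grip_force": force on a finger pad.
Only numpy, scipy, OpenCV 4.12 (cv2) and the standard library are available. Lean on these libraries where they do the work, as an engineer would, in place of code of your own. Each camera call takes 0.05 s, during which the arm holds its last target. There are 200 camera calls.

## Task

Lock the tilted circuit-board cradle level, ready for soldering: press its raised far rail down with the fingertips until the board lies flat and the middle slot of the index disc stands at the top, in line with the locking bar, then push the bar by its thumb tab through that slot until it is fully home. Only push: do not pinch or force anything, press on the metal frame and not on the circuit board, and leave the loose things on the bench where they are.

Things in the scene. Friction and masses are not known exactly. Their poses are not given: they have to be found in the camera images.
- holder: Circuit-board holder, fixed to the bench: dark grey base plate 130 (x) by 310 (y), top 16 mm high, with two posts 140 mm high: head post at y -136 to -120, tail post at y 100 to 114. Origin: middle of its underside, at bench height; z up, +x the far side, -y the locking-bar end. Between the posts a cradle turns on an axle along y, 115 mm above the bench, over the origin.
- cradle (a joint): Tilt of the cradle with its disc and circuit board, rad: 0 = level, positive = far (+x) rail raised. It starts at 0.3 to 0.95, is balanced, stays where it is left (axle friction 0.1 N m, about 1.5 N at the rail) and can turn past level, to -1.4.
- far_rail (a point): Middle of the upper face of the far rail; axes of the cradle, z square to the face. Two aluminium rails lie along y at 68 mm either side of the axle, each 18 wide, 12 high, 160 long, joined by end bars; their tops are 6 mm above the axle plane, so 121 mm above the bench when level. The circuit board between them lies lower than the rail tops.
- index_disc (a point): Centre of the index disc, on the axle between head post and cradle: steel, 90 mm across, 10 thick (holder y -112 to -102), turning with the cradle. Its rim has five open slots 45 degrees apart, 14 wide and 13 deep. The middle one is at the top when the cradle is level; the others also fit the bar but would lock the cradle at a slant or on edge.
- level_slot (a point): Centre of the disc's middle slot, the one to be used, 39 mm from the axle; at the top, 154 mm above the bench, when the cradle is level.
- lock_bar (a joint): How far the locking bar is pushed in, m: 0 = out, 0.030 = fully home (tab against the 2 mm washer on the guide block, a hard stop). It starts at 0 to 0.004, slides along the holder's +y with about 2.5 N of friction and stays where left. It stops dead against the disc if no slot is in line (within about 2 mm).
- bar_tip (a point): Rounded tip of the locking bar: round steel bar, 10 mm diameter, along the holder's y, 154 mm above the bench at holder x 0. The tip is 7 mm short of the disc when the bar is out and 13 mm beyond it when home. The bar runs in a steel guide block on the head post (x -17 to 17, y -142 to -118, top 171 mm above the bench).
- thumb_tab (a point): Where to push: middle of the outer (-y) face of the bar's upright thumb tab, 18 mm above the bar's centre line (172 mm above the bench). The tab is a steel plate 24 wide (x), 8 thick (y), 38 high, top 184 mm above the bench; outer face at holder y -182 when the bar is out, -152 when home. Nothing stands outside of it at that height.
- flux_jar: Loose amber flux jar, 42 across, 42 high, near the tab end; origin at the middle of its underside. Bystander.
- tweezers: Loose steel tweezers 120 long lying in front of the holder; origin at the middle, on the bench. Bystander.
- driver: Loose precision screwdriver 155 long, 12 thick, lying behind the holder; origin at the middle, on the bench. Bystander.
- spool: Loose solder spool, 50 across, 33 high, standing flat behind the holder; origin at the middle of its underside. Bystander.
- ipa: Loose white bottle, 58 across, 105 high, on the robot's left; origin at the middle of its underside. Bystander.
- phone: Loose opened phone, 147 by 71 by 8, lying on the robot's left; origin at the middle of its underside. Bystander.
- screw_tray: Loose white divided tray, 90 by 60 by 18, on the robot's right; origin at the middle of its underside. Bystander.
- board: The circuit board in the cradle, 116 by 102 by 2, not to be pressed on; origin at the middle of its underside, on the axle line; moves with the cradle.

How it is judged (in metres and radians):
At the end, for the whole second after the job is handed in: The cradle is level within 0.07 rad and the locking bar has gone through the disc's middle slot to within 3 mm of fully home (0.030 m); both are at rest (value of joint cradle between -0.07 and 0.07 rad and value of joint lock_bar above 0.027 m and velocity of joint cradle between -0.02 and 0.02 rad/s and velocity of joint lock_bar between -0.003 and 0.003 m/s); the robot touches nothing.
It fails at once if a loose thing on the bench is lifted or shifted by more than 20 mm (distance of any of flux_jar, tweezers, driver, spool, ipa, phone, screw_tray from where it was at the start of the episode above 0.02 m).
It fails at once if the thumb tab is gripped between the fingers (contact force between the fingers and lock_bar above 30 N and y of the grasp point in the frame of thumb_tab above -0.004 m).
It fails at once if a rail is gripped between the fingers (contact force between the fingers and cradle above 30 N and z of the grasp point in the frame of far_rail below 0.003 m).
It fails at once if the bar or the cradle is forced (more than 80 N) (contact force between the fingers and lock_bar above 80 N or contact force between the fingers and cradle above 80 N).
It fails at once if the circuit board is pressed on (more than 3 N) (contact force between any of the fingers, the arm and board above 3 N).
It also fails if it takes over 48 s, if anything falls off the work surface, if the arm or the gripper's body presses on something with over 40 N, if the wrist force passes 120 N, or if a joint passes its speed limit or range.

## Working session

There is one attempt and no reset: what is moved stays moved. The work goes in short steps, Python scripts to look and compute and a tool call to move; the robot and the scene stay as the last step left them, time stands still between calls to the robot, and variables do not carry over. Pictures are saved under pics/ and viewed, at most 10 in all, crops included, and the job is handed in when it is done.

Besides the shell and the picture viewer there is one more tool, called after "Call:" in YAML: its name, and indented under it one key for each argument. jog_arm: Moves the arm, as the interface text tells. Its arguments: {"type":"object","properties":{"rows":{"type":"array"},"grip":{"type":"number"},"force":{"type":"number"}},"required":["rows"]}

```bash
mkdir -p pics; cat > h.py <<'E'
import numpy as np, cv2
from bench import r
from scipy.spatial.transform import Rotation as R
def cloud(n):
    im,d=r.snapshot(n); p=r.camera_params(n)
    v,u=np.mgrid[:480,:640]
    P=np.stack([(u-p['cx'])/p['fx']*d,(v-p['cy'])/p['fy']*d,d],-1)
    W=P@np.array(p['pose'])[:3,:3].T+np.array(p['pose'])[:3,3]
    W[d==0]=np.nan
    return im,W
def pose():
    s=r.sense(); return s,np.array(s['tool_pos']),R.from_euler('xyz',s['tcp_rot'],degrees=True)
E
python3 - <<'E'
from h import *
for n in('scene','side'):
    im,W=cloud(n); np.save(n+'.npy',W); cv2.imwrite(f'pics/{n}.png',im)
    print(r.camera_params(n))
print(r.sense())
E
```

```text
{'fx': 616.3756380210914, 'fy': 616.3756380210914, 'cx': 322.1232192804018, 'cy': 249.1538041528789, 'pose': array([[-1.98437078e-01,  8.30863534e-01, -5.19892791e-01,
         1.24012680e+03],
       [ 9.80105488e-01,  1.66056002e-01, -1.08713552e-01,
         1.68835622e+02],
       [-3.99480757e-03, -5.31122577e-01, -8.47285577e-01,
         1.17544624e+03],
       [ 0.00000000e+00,  0.00000000e+00,  0.00000000e+00,
         1.00000000e+00]])}
{'fx': 519.1925544771686, 'fy': 519.1925544771686, 'cx': 324.79949451812143, 'cy': 243.36890977105492, 'pose': array([[-9.95514753e-01, -4.24919479e-02,  8.45269822e-02,
         4.93749734e+02],
       [-9.17378311e-02,  6.51919114e-01, -7.52718831e-01,
         8.27855560e+02],
       [-2.31202659e-02, -7.57097024e-01, -6.52893215e-01,
         8.22874632e+02],
       [ 0.00000000e+00,  0.00000000e+00,  0.00000000e+00,
         1.00000000e+00]])}
{'time': 0.1, 'joint_pos': array([ 5.99091661e+01,  7.51165897e+00,  8.53242210e+01, -9.99289399e-04,
        8.72628438e+01, -4.89236645e+00]), 'qd': array([-0.03110313, -0.06681851, -0.10747921, -0.05294111,  0.02592272,
        0.05232042]), 'joint_efforts': array([ 2.63788888e-04, -5.70951033e+01, -5.01942194e+01, -1.65639422e-04,
        8.16765649e-03, -4.06879803e-05]), 'tool_pos': array([255.17418369, 542.4679593 , 230.32887207]), 'tcp_rot': array([-1.79901551e+02, -7.42513689e-03,  1.54801575e+02]), 'ft_force': array([ 0.00451989, -0.56755296, -0.62214402]), 'wrist_torque': array([ 0.05463532, -0.03115994,  0.01930972]), 'grip_force': 0.0, 'finger_gap': 85.52291875456845}
```

View pics/scene.png

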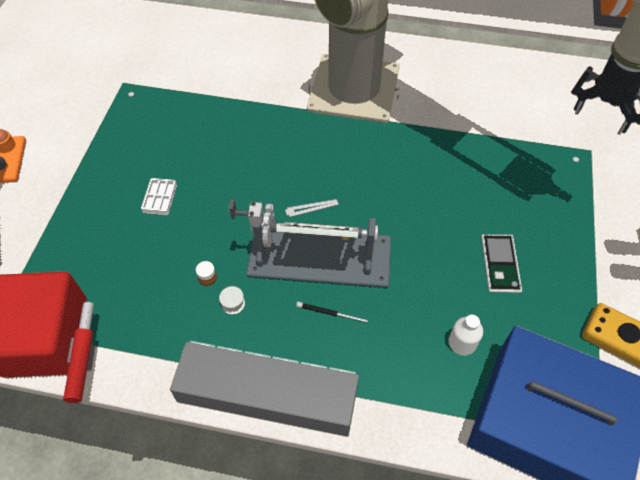

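View pics/side.png

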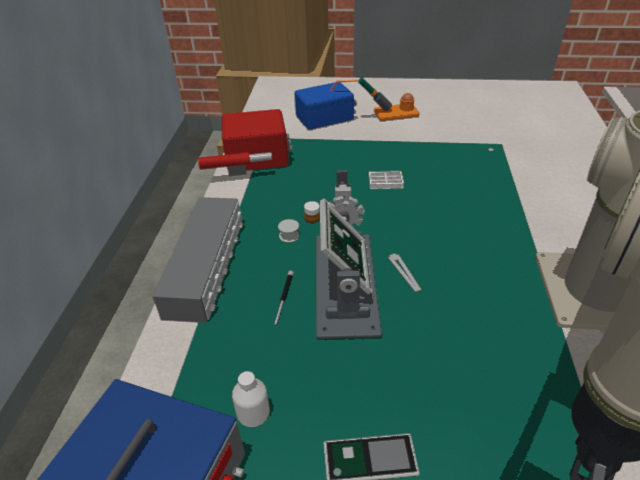

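The scene view shows the holder at about (320,255), with the tab at its left end (236,210) and the jar and spool at lower left (206,272) and (232,299). The side view shows the far rail raised, running from (325,205) to (335,280). Next I fit the base plate, tab and rail from the depth.

```bash
cat > m.py <<'E'
from h import *
S=np.load('scene.npy');D=np.load('side.npy')
im=cv2.imread('pics/scene.png'); im2=cv2.imread('pics/side.png')
def reg(W,u0,u1,v0,v1):
    m=np.zeros(W.shape[:2],bool); m[v0:v1,u0:u1]=1; return m&~np.isnan(W[...,0])
a=[]
for W,b in((S,(225,400,190,295)),(D,(310,390,225,345))):
    m=reg(W,*b)&(abs(W[...,2]-16)<5); P=W[m]; 
    rect=cv2.minAreaRect(P[:,:2].astype(np.float32)); print(len(P),P[:,2].mean(),rect); a.append(P)
P=np.vstack(a);print(cv2.minAreaRect(P[:,:2].astype(np.float32)))
for W,b,n in((S,(225,400,190,295),'s'),(D,(310,390,165,345),'d')):
    m=reg(W,*b); P=W[m]; P=P[P[:,2]>100]; np.save(n+'_hi.npy',P); print(n,P.min(0),P.max(0))
    T=P[P[:,2]>172]; print(len(T)); 
    for k in range(int(T[:,1].min())//10*10,int(T[:,1].max())+1,10):
        q=T[(T[:,1]>=k)&(T[:,1]<k+10)]
        if len(q): print(k,len(q),q.min(0).round(),q.max(0).round())
E
python3 m.py
```

```text
5491 15.267672235808686 ((503.58685302734375, 14.022262573242188), (213.9977264404297, 310.0155944824219), 5.743328094482422)
2977 17.77272677856057 ((541.69970703125, 20.331680297851562), (128.96847534179688, 309.7568664550781), 6.034818649291992)
((503.4707946777344, 15.176300048828125), (213.9977264404297, 312.3353271484375), 5.743328094482422)
s [ 508.84131972 -160.77233934  100.0941233 ] [603.80592403 137.51479763 186.49007979]
580
-160 51 [ 551. -160.  172.] [ 574. -151.  186.]
-130 7 [ 543. -122.  172.] [ 576. -120.  175.]
-120 25 [ 541. -120.  172.] [ 573. -110.  178.]
-110 10 [ 541. -109.  172.] [ 566. -100.  174.]
-60 20 [593. -56. 173.] [604. -50. 181.]
-50 26 [588. -50. 173.] [604. -40. 181.]
-40 31 [586. -40. 172.] [599. -30. 183.]
-30 29 [588. -30. 172.] [599. -21. 182.]
-20 32 [585. -20. 173.] [599. -10. 182.]
-10 31 [583. -10. 172.] [597.  -1. 181.]
0 29 [583.   0. 173.] [595.  10. 181.]
10 34 [580.  10. 173.] [596.  20. 181.]
20 29 [581.  20. 173.] [592.  30. 182.]
30 31 [580.  30. 172.] [593.  40. 181.]
40 32 [577.  40. 172.] [593.  50. 181.]
50 26 [579.  50. 173.] 
[... 622 characters left out ...]
67. -95. 176.]
-60 13 [585. -58. 174.] [600. -50. 181.]
-50 21 [583. -50. 172.] [600. -41. 181.]
-40 27 [581. -40. 172.] [599. -30. 183.]
-30 19 [583. -29. 174.] [598. -20. 183.]
-20 28 [580. -20. 172.] [597. -11. 184.]
-10 25 [579. -10. 173.] [595.  -1. 184.]
0 24 [578.   0. 172.] [595.  10. 182.]
10 25 [577.  10. 173.] [594.  20. 183.]
20 27 [576.  20. 174.] [593.  30. 183.]
30 28 [575.  30. 172.] [592.  40. 183.]
40 26 [575.  41. 172.] [591.  49. 182.]
50 32 [573.  50. 173.] [590.  60. 183.]
60 28 [572.  60. 174.] [589.  70. 183.]
70 34 [570.  70. 172.] [588.  80. 183.]
80 31 [569.  80. 172.] [587.  90. 183.]
90 33 [568.  90. 173.] [584.  99. 183.]
100 19 [568. 100. 173.] [583. 104. 183.]
```

Call:
jog_arm:
  rows:
    - [[-40, -24, 0], [0, 0, 0.1]]
    - [[-80, -49, 0], [0, 0, 0.2]]
    - [[-125, -77, 0], [0, 0, 0.32]]
    - [[-170, -105, 0], [0, 0, 0.45]]
    - [[-210, -130, 0], [0, 0, 0.58]]
    - [[-250, -154, 0], [0, 0, 0.7]]
    - [[-290, -178, 0], [0, 0, 0.82]]
    - [[-330, -203, 0], [0, 0, 0.93]]
    - [[-370, -228, 0], [0, 0, 1.026]]
    - [[-400, -246, 0], [0, 0, 1.026]]
  grip: 0
  force: 20

```text
time: 1.1
tool_pos: [513.5, 147.3, 230.9]
tcp_rot: [-180.0, 0.0, 95.7]
ft_force: [0.0, 1.2, 0.1]
finger_gap: 0.1
grip_force: 0.0
```

Call:
jog_arm:
  rows:
    - [[-45, 23, 0], [0, 0, 0]]
    - [[-90, 46, 0], [0, 0, 0]]
    - [[-132, 69, 5], [0, 0, 0]]
    - [[-132, 69, 16], [0, 0, 0]]
    - [[-132, 69, 16], [0, 0, 0]]

```text
time: 1.6
tool_pos: [594.0, 24.9, 212.5]
tcp_rot: [-179.7, -0.1, 95.9]
ft_force: [-1.6, 0.7, -1.2]
finger_gap: 0.1
grip_force: 0.0
```

```bash
python3 - <<'E'
from h import *
s,p,q=pose();print(p,s['tcp_rot'],s['ft_force'])
im,W=cloud('side'); np.save('side2.npy',W); cv2.imwrite('pics/s2.png',cv2.resize(im[130:360,250:450],None,fx=3,fy=3)[:600])
# tilt from rail top faces, both views from before, holder frame
for O in((543,20),):
  for f in('s_hi.npy','d_hi.npy'):
    P=np.load(f);c,sn=np.cos(np.radians(6)),np.sin(np.radians(6))
    d=P[:,:2]-O;u=d[:,0]*c+d[:,1]*sn;v=-d[:,0]*sn+d[:,1]*c;z=P[:,2]
    m=(abs(v)<60)&(z>125); pts=np.c_[u,z][m]
    print(f,np.percentile(pts,[1,50,99],axis=0).round(1).tolist())
    H,_,_=np.histogram2d(u[m],z[m],[np.arange(0,70,5),np.arange(125,190,5)]);print(H.T.astype(int)[::-1])
    for lo,hi in((-200,-170),(-142,-116)):
        k=(v>lo)&(v<hi)&(z>165); print(lo,u[k].min(),u[k].max(),v[k].min(),v[k].max())
E
```

```text
[594.00327929  24.87922905 212.4544989 ] [-1.79735483e+02 -5.42260258e-02  9.58734938e+01] [-1.59934226  0.66927178 -1.19531896]
s_hi.npy [[8.6, 132.4], [45.1, 175.2], [51.4, 181.7]]
[[  0   0   0   0   0   0   0   0  18   8   0   0   0]
 [  0   0   0   0   0   0   0  18 102  74   7   0   0]
 [  0   0   0   0   0   0   2  14  26 103  17   0   0]
 [  0   0   0   0   0   0   2   0   2   7   0   0   0]
 [  0   0   0   0   0   1   0   0   0   0   0   0   0]
 [  0   0   0   0   0   0   0   0   0   0   0   0   0]
 [  0   0   0   0   0   0   0   0   0   0   0   0   0]
 [  0   0   0   1   0   0   0   0   0   0   0   0   0]
 [  0   0   1   1   0   0   1   0   0   0   0   0   0]
 [  0   0   2   0   0   4   6   0   0   0   0   0   0]
 [  0   2   0   0   0   5   3   0   0   0   0   0   0]
 [  0   3   0   0   0   0   0   0   0   0   0   0   0]]
-200 -12.666262134199679 14.709514408161212 -182.71187653177432 -172.7482536941691
-142 -19.45747773785176 17.76202860891576 -141.55060182670206 -119.52925428912914
d_hi.npy [[2.1, 125.8], [27.0, 157.4], [49.8, 182.6]]
[[ 0  0  0  0  0  0  0 14 68  8  0  0  0]
 [ 0  0  0  0  0  0  3 70 19 99  0  0  0]
 [ 0  0  0  0  0  0 48 14  0  8  0  0  0]
 [ 0  0  0  0  0  0 23  0  0  0  0  0  0]
 [ 0  0  0  0  0 19 15  0  0  0  0  0  0]
 [ 0  0  0  0  8 66  2  0  0  0  0  0  0]
 [ 0  0  0  6 52  9  0  0  0  0  0  0  0]
 [ 0  0  1 53 33  0  0  0  0  0  0  0  0]
 [ 0  0 31 32  0  0  0  0  0  0  0  0  0]
 [ 0 16 54  2  0  0  0  0  0  0  0  0  0]
 [ 5 50  4  0  0  0  0  0  0  0  0  0  0]
 [37 25  0  0  0  0  0  0  0  0  0  0  0]]
-200 -9.99375517016897 10.491509295999826 -184.08720094531967 -170.22900458635223
-142 -16.58000788423096 16.426141476588246 -141.89004737631015 -116.6758903435023
```

View pics/s2.png

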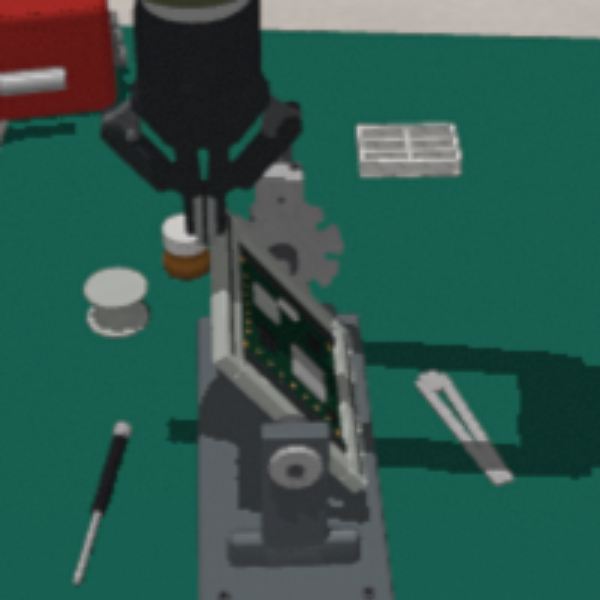

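The fingertips at (205,235) stand over the far rail, and the tilt fits about 0.93 rad. I'll press along the rail's arc.

Call:
jog_arm:
  rows:
    - [[0, -2, 12], [0, 0, 0]]
    - [[0, -3, 24], [0, 0, 0]]
    - [[0, -3, 32], [0, 0, 0]]
    - [[0, -2, 37], [0, 0, 0]]
    - [[0, 0, 41], [0, 0, 0]]
    - [[0, 2, 44], [0, 0, 0]]
    - [[0, 6, 49], [0, 0, 0]]
    - [[0, 6, 49], [0, 0, 0]]

```text
time: 2.45
tool_pos: [603.3, 27.5, 167.6]
tcp_rot: [179.7, -0.0, 96.0]
ft_force: [5.3, 3.4, 3.6]
finger_gap: 0.1
grip_force: 3.1
```

Call:
jog_arm:
  rows:
    - [[0, 2, 4], [0, 0, 0]]
    - [[0, 4, 9], [0, 0, 0]]
    - [[0, 6, 14], [0, 0, 0]]
    - [[0, 8, 19], [0, 0, 0]]
    - [[0, 10, 24], [0, 0, 0]]
    - [[0, 11, 29], [0, 0, 0]]
    - [[0, 11, 34], [0, 0, 0]]
    - [[0, 11, 38], [0, 0, 0]]
    - [[0, 11, 40], [0, 0, 0]]
    - [[0, 11, 40], [0, 0, 0]]

```text
time: 3.45
tool_pos: [621.4, 29.3, 132.7]
tcp_rot: [178.7, 0.0, 96.0]
ft_force: [27.5, 7.4, 5.2]
finger_gap: -0.2
grip_force: 14.3
```

```bash
cat > t.py <<'E'
from h import *
import sys
s,p,q=pose();print(p,s['tcp_rot'],s['ft_force'])
c,sn=np.cos(np.radians(6)),np.sin(np.radians(6)); d=p[:2]-(543,20); print('tcp u,v',d[0]*c+d[1]*sn,-d[0]*sn+d[1]*c)
for n in('scene','side'):
    im,W=cloud(n); cv2.imwrite(f'pics/{n}_{sys.argv[1]}.png',im)
    d=W[...,:2]-(543,20);u=d[...,0]*c+d[...,1]*sn;v=-d[...,0]*sn+d[...,1]*c;z=W[...,2]
    for lo,hi in((59,77),(-77,-59)):
        m=(u>lo)&(u<hi)&(abs(v)<75)&(abs(v)>22)&(z>85)&(z<170)
        if m.sum()>20: print(n,lo,m.sum(),'z med',np.median(z[m]), 'slope',np.polyfit(u[m],z[m],1))
    m=(abs(v)<70)&(abs(v)>22)&(abs(u)<85)&(z>85)&(z<170); print(n,'u pct',np.percentile(u[m],[1,99]),'slope all',np.polyfit(u[m],z[m],1))
    m=(v<-145)&(v>-200)&(z>165)&(abs(u)<20)
    if m.sum(): print('tab v',np.percentile(v[m],[2,98]),'u',np.percentile(u[m],[2,98]))
E
python3 t.py a
```

```text
[621.35700583  29.3080445  132.67574607] [1.78731258e+02 1.15723727e-02 9.60494409e+01] [27.52649479  7.41162819  5.21629464]
tcp u,v 78.90071354033131 1.066516656034878
scene 59 473 z med 132.95350306999012 slope [ -0.23205298 148.41650269]
scene -77 145 z med 106.58580326475044 slope [1.73050220e-02 1.07492646e+02]
scene u pct [-73.24545192  76.19982883] slope all [  0.19672301 117.92820881]
tab v [-182.33645269 -173.51359501] u [-10.2753033   12.72842409]
side 59 174 z med 136.60186409059997 slope [-6.56396249e-03  1.36713697e+02]
side -77 277 z med 109.68024727392651 slope [  0.1830703  122.12288864]
side u pct [-74.90371186  72.78958667] slope all [  0.19613969 120.73981645]
tab v [-181.83339019 -171.02634428] u [-9.99627183 10.42164906]
```

The tip slipped to the outer side of the rail (tilt is now about 0.20). I'll back off outward, lift, move in and press from above.

Call:
jog_arm:
  rows:
    - [[0, 8, 0], [0, 0, 0]]
    - [[0, 14, 0], [0, 0, 0]]
    - [[0, 16, -10], [0, 0, 0]]
    - [[0, 16, -28], [0, 0, 0]]
    - [[0, 10, -28], [0, 0, 0]]
    - [[0, 0, -28], [0, 0, 0]]
    - [[0, 0, -28], [0, 0, 0]]
    - [[0, 0, -28], [0, 0, 0]]

```text
time: 4.35
tool_pos: [611.4, 27.7, 153.7]
tcp_rot: [-179.9, -0.0, 96.0]
ft_force: [-0.4, 0.5, -0.2]
finger_gap: 0.0
grip_force: 0.0
```

```bash
python3 t.py b
```

```text
[611.3947923   27.67710193 153.67529288] [-1.79943482e+02 -5.18826212e-03  9.60079919e+01] [-0.38307058  0.48669164 -0.24157213]
tcp u,v 68.82259413922114 0.4858434270697076
scene 59 484 z med 130.21181891269714 slope [ -0.22957215 145.61395396]
scene -77 181 z med 109.40137534692576 slope [-6.39680121e-02  1.04667898e+02]
scene u pct [-74.21606603  76.54609283] slope all [  0.15688232 117.90191111]
tab v [-182.09202728 -173.09269738] u [-10.57532797  12.76117644]
side 59 165 z med 133.91129268348857 slope [9.87025770e-02 1.27341203e+02]
side -77 292 z med 112.17390060874209 slope [  0.14562156 121.98248232]
side u pct [-75.22823682  72.90005531] slope all [  0.15812393 120.70220596]
tab v [-182.27715559 -170.75863424] u [-9.88886161 10.45560471]
```

Call:
jog_arm:
  rows:
    - [[0, 0, 12], [0, 0, 0]]
    - [[0, 0, 18], [0, 0, 0]]
    - [[0, 0, 22], [0, 0, 0]]
    - [[0, 0, 26], [0, 0, 0]]
    - [[0, 0, 29], [0, 0, 0]]
    - [[0, 0, 32], [0, 0, 0]]
    - [[0, 0, 33], [0, 0, 0]]
    - [[0, 0, 33], [0, 0, 0]]

```text
time: 5.25
tool_pos: [611.8, 27.8, 121.1]
tcp_rot: [-180.0, 0.0, 96.0]
ft_force: [-0.1, 1.1, 0.2]
finger_gap: -0.1
grip_force: 0.0
```

```bash
python3 t.py c
```

```text
[611.75060013  27.7510887  121.05163262] [-1.79966233e+02  3.12156822e-04  9.60172817e+01] [-0.1291483   1.10398622  0.18441641]
tcp u,v 69.1841865402653 0.5222328416325919
scene 59 488 z med 119.57376961396824 slope [ -0.24282879 135.56410739]
scene -77 161 z med 120.11482724820348 slope [ -0.13579795 110.62826229]
scene u pct [-74.10273097  77.60758248] slope all [-2.52662078e-03  1.17769474e+02]
tab v [-181.95371552 -173.49646032] u [-9.94196478 12.77462228]
side 59 172 z med 123.11330446721615 slope [2.12096313e-02 1.21527351e+02]
side -77 311 z med 122.95425348227741 slope [-9.77550265e-02  1.16045109e+02]
side u pct [-75.80344814  73.6153605 ] slope all [-5.25360935e-03  1.20576832e+02]
tab v [-182.11915724 -171.03979797] u [-9.90998824 10.43327188]
```

Level: both rails read equal height in both views. Now lift, go over to outside the tab and descend.

Call:
jog_arm:
  rows:
    - [[0, 0, -20], [0, 0, 0]]
    - [[0, 0, -55], [0, 0, 0]]
    - [[0, 0, -95], [0, 0, 0]]
    - [[-10, -5, -99], [0, 0, 0]]
    - [[-50, -18, -99], [0, 0, 0]]
    - [[-95, -32, -99], [0, 0, 0]]
    - [[-140, -46, -99], [0, 0, 0]]
    - [[-185, -60, -99], [0, 0, 0]]
    - [[-218, -68, -99], [0, 0, 0]]
    - [[-218, -68, -99], [0, 0, 0]]

```text
time: 6.35
tool_pos: [565.8, -200.6, 220.0]
tcp_rot: [-180.0, 0.1, 95.7]
ft_force: [-0.5, 0.2, -0.2]
finger_gap: 0.0
grip_force: 0.0
```

Call:
jog_arm:
  rows:
    - [[0, 0, 15], [0, 0, 0]]
    - [[0, 0, 35], [0, 0, 0]]
    - [[0, 0, 54], [0, 0, 0]]
    - [[0, 0, 54], [0, 0, 0]]
    - [[0, 0, 54], [0, 0, 0]]

```text
time: 6.85
tool_pos: [566.8, -194.8, 165.3]
tcp_rot: [-179.9, -0.1, 96.1]
ft_force: [0.4, 0.4, 0.2]
finger_gap: -0.2
grip_force: 0.0
```

```bash
python3 t.py d; python3 -c "
import cv2;a=cv2.imread('pics/scene_d.png')[150:310,190:410];cv2.imwrite('pics/sd.png',cv2.resize(a,None,fx=3,fy=3))"
```

```text
[ 566.84525465 -194.77028799  165.33331964] [-1.79903750e+02 -6.78704230e-02  9.60985583e+01] [0.43012613 0.37916755 0.20359415]
tcp u,v 1.265019695198042 -216.0862617041487
scene 59 489 z med 119.48553179521923 slope [ -0.22133343 134.02111013]
scene -77 366 z med 120.00271241349014 slope [ -0.1320854  110.80903369]
scene u pct [-75.51973165  77.01884362] slope all [-3.50453618e-03  1.17647495e+02]
tab v [-199.13757839 -145.33906824] u [-14.20414078  19.70280964]
side 59 307 z med 123.2059648619396 slope [1.30097909e-02 1.22283324e+02]
side -77 311 z med 123.16414915184112 slope [-7.97147237e-02  1.17588266e+02]
side u pct [-75.54883771  75.399345  ] slope all [3.18807357e-04 1.20762883e+02]
tab v [-198.82004868 -145.89591668] u [-18.86961476  19.43420552]
```

View pics/sd.png

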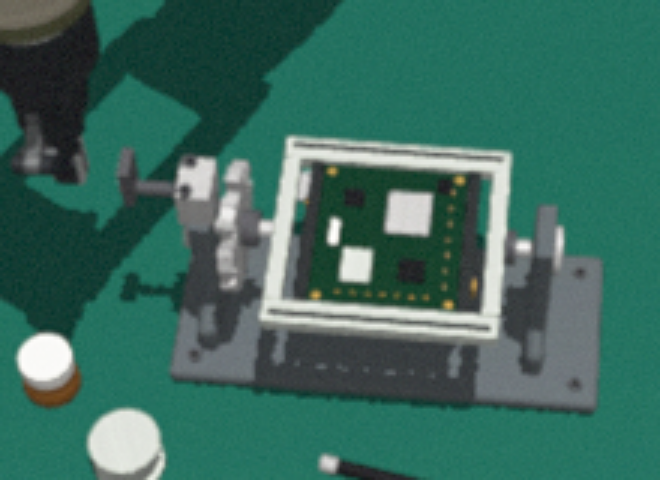

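The cradle is level with the middle slot up, and the fingers at (75,165) stand outside the tab at (125,178). Now I push along +y.

Call:
jog_arm:
  rows:
    - [[8, 0, 0], [0, 0, 0]]
    - [[15, 0, 0], [0, 0, 0]]
    - [[20, 0, 0], [0, 0, 0]]
    - [[23, 0, 0], [0, 0, 0]]
    - [[26, 0, 0], [0, 0, 0]]
    - [[29, 0, 0], [0, 0, 0]]
    - [[32, 0, 0], [0, 0, 0]]
    - [[35, 0, 0], [0, 0, 0]]
    - [[35, 0, 0], [0, 0, 0]]

```text
time: 7.85
tool_pos: [563.6, -161.0, 166.4]
tcp_rot: [180.0, -0.0, 96.0]
ft_force: [0.0, -1.2, 1.6]
finger_gap: -0.5
grip_force: 0.5
```

Call:
jog_arm:
  rows:
    - [[3, 0, 0], [0, 0, 0]]
    - [[6, 0, 0], [0, 0, 0]]
    - [[9, 0, 0], [0, 0, 0]]
    - [[12, 0, 0], [0, 0, 0]]
    - [[14, 0, 0], [0, 0, 0]]
    - [[16, 0, 0], [0, 0, 0]]
    - [[16, 0, 0], [0, 0, 0]]

```text
time: 8.55
tool_pos: [561.8, -145.0, 166.2]
tcp_rot: [-180.0, -0.0, 96.0]
ft_force: [-0.3, -1.5, 0.1]
finger_gap: 0.1
grip_force: 0.4
```

Call:
jog_arm:
  rows:
    - [[1, 0, 0], [0, 0, 0]]
    - [[2, 0, 0], [0, 0, 0]]
    - [[3, 0, 0], [0, 0, 0]]
    - [[3, 0, 0], [0, 0, 0]]

```text
time: 8.95
tool_pos: [561.7, -144.3, 166.3]
tcp_rot: [180.0, 0.2, 96.0]
ft_force: [1.9, -9.6, -0.8]
finger_gap: 0.3
grip_force: 5.0
```

```bash
python3 t.py e; python3 -c "
import cv2;a=cv2.imread('pics/scene_e.png')[180:260,210:310];cv2.imwrite('pics/se.png',cv2.resize(a,None,fx=6,fy=6))"
```

```text
[ 561.67802409 -144.2744057   166.34187387] [1.79983503e+02 1.72299260e-01 9.59617924e+01] [ 1.90896283 -9.6016491  -0.78079524]
tcp u,v 1.4043527361340935 -165.32687847487418
scene 59 484 z med 119.4435620541949 slope [ -0.2777488  138.05448688]
scene -77 365 z med 119.95629975713973 slope [-1.09917503e-01  1.12203835e+02]
scene u pct [-75.60319152  77.12747127] slope all [-3.78291694e-03  1.17737538e+02]
tab v [-199.00491727 -145.96630754] u [-17.59955929  19.62493525]
side 59 308 z med 123.07254877122864 slope [-2.61928002e-03  1.23277379e+02]
side -77 311 z med 123.01623058820985 slope [-9.8589981e-02  1.1606093e+02]
side u pct [-75.76459905  75.37867952] slope all [3.70204241e-04 1.20766839e+02]
tab v [-169.5016866  -145.46276555] u [-19.19668657  18.92020859]
```

View pics/se.png

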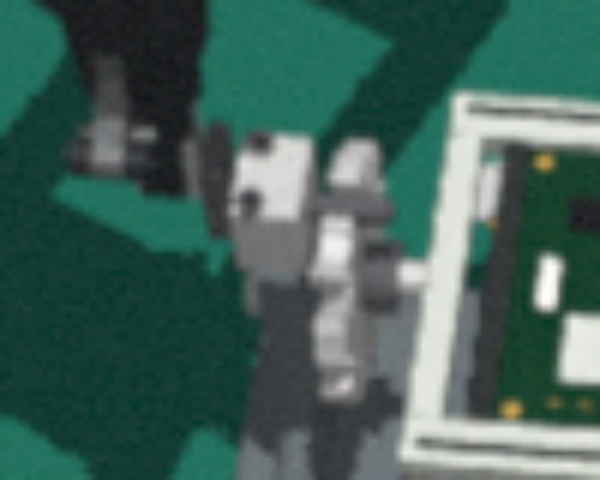

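The tab (215,180) sits close against the guide block and the bar tip shows beyond the disc at (385,205). I'll push a little more to confirm the stop, then withdraw.

Call:
jog_arm:
  rows:
    - [[1, 0, 0], [0, 0, 0]]
    - [[2, 0, 0], [0, 0, 0]]
    - [[2, 0, 0], [0, 0, 0]]

```text
time: 9.35
tool_pos: [561.7, -144.2, 166.4]
tcp_rot: [180.0, 0.3, 95.9]
ft_force: [2.3, -17.8, -2.5]
finger_gap: -0.3
grip_force: 9.0
```

Call:
jog_arm:
  rows:
    - [[-5, 0, 0], [0, 0, 0]]
    - [[-20, 0, 0], [0, 0, 0]]
    - [[-50, 0, 0], [0, 0, 0]]
    - [[-60, 0, -20], [0, 0, 0]]
    - [[-70, 0, -50], [0, 0, 0]]
    - [[-70, 0, -80], [0, 0, 0]]
    - [[-70, 0, -80], [0, 0, 0]]
    - [[-70, 0, -80], [0, 0, 0]]
    - [[-70, 0, -80], [0, 0, 0]]

```text
time: 10.25
tool_pos: [568.1, -209.9, 244.7]
tcp_rot: [-179.9, -0.1, 96.0]
ft_force: [-0.8, -0.4, -0.3]
finger_gap: 0.2
grip_force: 0.0
```

```bash
python3 t.py f; python3 -c "
import cv2;a=cv2.imread('pics/scene_f.png')[180:260,210:310];cv2.imwrite('pics/sf.png',cv2.resize(a,None,fx=6,fy=6))"
```

```text
[ 568.05662784 -209.85845387  244.71691238] [-1.79887341e+02 -8.43625640e-02  9.60220874e+01] [-0.81117738 -0.3929708  -0.33690458]
tcp u,v 0.892614061418314 -231.2183960127106
scene 59 482 z med 119.47848268270286 slope [ -0.28097717 138.32153462]
scene -77 370 z med 119.72086129676438 slope [ -0.14033234 110.05060083]
scene u pct [-75.48969711  77.0860343 ] slope all [-2.98612092e-03  1.17681855e+02]
tab v [-197.41950818 -145.7330075 ] u [-16.06136552  19.40073192]
side 59 307 z med 123.22678559814563 slope [1.11308444e-02 1.22443868e+02]
side -77 307 z med 123.0705655724505 slope [-1.10140063e-01  1.15356977e+02]
side u pct [-75.51588172  75.31885952] slope all [1.71891856e-03 1.20706526e+02]
tab v [-198.80542124 -147.68181041] u [-19.04079811  19.21058628]
```

View pics/sf.png

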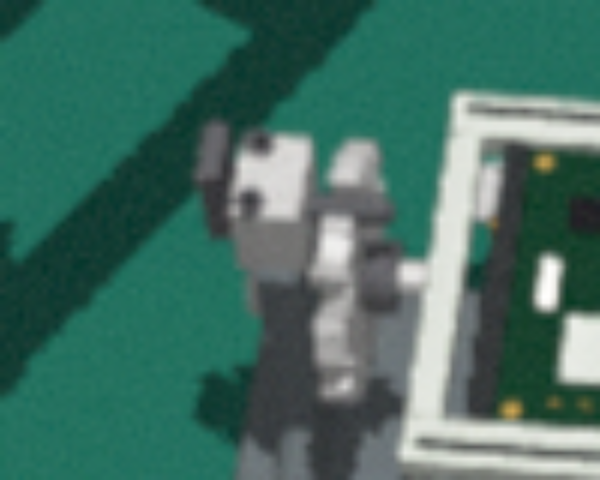

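The tab (215,175) stayed against the washer after a hard stop at 18 N. The bar is through the disc's top slot, the cradle is level and the robot is clear.

```bash
python3 -c "
from bench import r
print(r.hand_in())"
```

```text
the job is handed in; nothing more can be done
None
```

I've handed in the job: the cradle reads level to within about 0.01 rad, the locking bar is through the middle slot and up against its hard stop, and the robot is clear; the hand-in gave no verdict.

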